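Start the tube shaker from its console

TASK

Start the tube shaker from its console with the closed fingers: push the red rocker fully over to on (its raised half, with the white dot, goes down), then the blue rocker in the same way, and then press the green key all the way down for a moment and let it come back up. Keep to that order, do not press the yellow stop key, and leave the loose things on the table where they are: nothing is to be picked up.

Things in the scene. Friction and masses are not known exactly. Their poses are not given: they have to be found in the camera images.
- shaker: white tube shaker, fixed, 200 (x) x 240 (y) mm, turned up to 0.25 rad; origin on the table under its centre, x to its back, y left, z up. Its front 75 mm is a grey console, 40 mm above the table, with four controls in a row along y, 56 mm apart, 62 mm in front of the centre, in an order that differs each time: red rocker, blue rocker, green key, yellow key
- shaker_rack: red tube rack fixed on the shaker's platform behind the console, 121x214x33 mm, origin at the centre of its underside; its top is about 81 mm above the table, its front edge about 40 mm behind the line of the four controls; tubes in its rear row reach about 140 mm above the table
- red_rocker (a joint): red rocker switch (mains), hinge in rad: 0 off, 0.42 fully on; on above 0.34. No spring, stays where left; about 3 N turns it. Off, its near half lies level and its far half (+x side of the shaker, white dot) stands up at a slope of 0.42 rad. Pushing the far half down until it lies level switches it on; the near half then stands up
- red_rocker_press (a point): point to press: middle of the top face of the red rocker's far half, 14.5 mm from the hinge line along the half. The half is 23 mm long by 28 mm wide. Off, this point is about 60 mm above the table, fully on 54 mm above it; it shifts under 3 mm level meanwhile. The point turns with the rocker.
- blue_rocker (a joint): blue rocker switch (platform clamp), hinge in rad: 0 off, 0.42 fully on; on above 0.34. No spring, stays where left; about 3 N turns it. Off, its near half lies level and its far half (+x side of the shaker, white dot) stands up at a slope of 0.42 rad. Pushing the far half down until it lies level switches it on; the near half then stands up
- blue_rocker_press (a point): point to press: middle of the top face of the blue rocker's far half, 14.5 mm from the hinge line along the half. The half is 23 mm long by 28 mm wide. Off, this point is about 60 mm above the table, fully on 54 mm above it; it shifts under 3 mm level meanwhile. The point turns with the rocker.
- green_key (a joint): round green push key (start): slide value in m, 0 = up, 0.006 = fully down. Spring return; 1 N starts it, 4 N holds it fully down. Counts as pressed above 0.0045.
- green_key_top (a point): centre of the top of the green key, 30 mm in diameter; 57.5 mm above the table when up, 51.5 mm fully down. Moves with the key.
- yellow_key (a joint): round yellow push key (stop): slide value in m, 0 = up, 0.006 = fully down. Spring return; 1 N starts it, 4 N holds it fully down. Must stay below 0.002.
- yellow_key_top (a point): centre of the top of the yellow key, 30 mm in diameter; 57.5 mm above the table when up, 51.5 mm fully down. Moves with the key.
- tape_roll: roll of beige tape lying flat, 96 mm across, 25 mm high; loose, to be left alone; origin at the centre of its underside
- lab_timer: small white bench timer lying on its back, 66x66x20 mm (not part of the job); loose, to be left alone; origin at the centre of its underside
- red_pen: white pen with red cap, 17x135x16 mm, lying along y in front of the shaker; loose, to be left alone; origin at the centre of its underside
- tweezers: steel forceps, 14x124x10 mm, lying along y to the right in front of the shaker; loose, to be left alone; origin at the centre of its underside
- white_bottle: white bottle with white cap, 52 mm across, 110 mm high, standing; loose, to be left alone; origin at the centre of its underside
- tips: blue open box of pipette tips, 88x124x56 mm; loose, to be left alone; origin at the centre of its underside

How it is judged:
By the outcome, as a careful person would: the job done as asked, in the order asked, and still so for the second after the job is handed in, with the robot touching nothing.
It also fails if it takes over 48 s, if anything falls off the work surface, if the arm or the gripper's body presses on something with over 40 N, if the wrist force passes 120 N, or if a joint passes its speed limit or range.

ROBOT

A 6-joint arm with a two-finger parallel gripper is mounted at the origin on a cart in front of the work surface, level with it; the furniture and walls round the work are solid. World frame = base frame: x ahead of the robot, y to its left, z up, the work surface at z = 0. Lengths are in m, angles in rad, forces in N, time in s.
With the tool pointing down it reaches from about 0.375 to 0.825 m from the base axis. Payload 5.5 kg.
Tool frame: the origin (TCP) lies midway between the tips of the shut fingers; the grasp point (between the pads) lies 19 mm behind it (bot.grip_depth is the z of the grasp point in the tool frame, in m); z points along the fingers, y is the line along which they close (so a half turn about z gives the same grasp; the last joint's range is limited). The gripper opens to 85 mm and grips with 20 to 120 N. Pads are 22 mm wide; open, the fingers measure 114 mm over their backs; the gripper's body (76 mm by 85 mm) begins 54 mm behind the grasp point. The pads swing forward as they close: fully open they stand 13 mm farther back than shut.
Start: joints at [1.261, 0.314, -0.047, 1.21, 0, 1.571], TCP at [0.183, 0.571, 0.231] pointing down, gripper open.
Joint ranges: [-2.67, 2.67], [-0.69, 1.73], [-1.03, 1.25], [-2.08, 2.16], [-1.42, 1.45], [-3.14, 3.14]. Speed limits (rad/s): [2.39, 2.39, 3.01, 3.14, 3.14, 3.14].

INTERFACE

Orientations are given as [roll, pitch, yaw] about the fixed x, y, z axes, in that order (R = Rz(yaw) Ry(pitch) Rx(roll)).
In Python, from cell import bot, imaging gives the robot as it stands (bot), with the cameras (imaging).
- The arm moves only by the tool jog_arm, called after "Emit:" as a command line: name --argument value ..., lists and objects as JSON in quotes. Schema: {"type":"object","properties":{"moves":{"type":"array","items":{"type":"array","items":{"type":"array","items":{"type":"number"},"minItems":7,"maxItems":7},"minItems":1,"maxItems":10},"minItems":1,"maxItems":1},"grip_n":{"type":"number"},"only":{"type":"string"},"quiet":{"type":"boolean"},"lines":{"type":"string"}},"required":["moves"],"additionalProperties":false}. moves is a list that holds a single list of rows (three levels of brackets), with 1 to 10 rows, each of 7 numbers: a rotation vector rx, ry, rz in a scale on which 1.0 is 90 degrees, then dx, dy, dz in fractions of the full range, 1 being 1 m, then the finger opening in m; each row is the pose to reach, as a shift and turn from the pose commanded when the call began, along the tool's axes at that moment; what a row does not reach only later rows make up. A row lasts 1/12 s, in which the tool goes at most 0.0417 m and 0.125 rad, less where a joint would pass 70% of its speed; a pose out of reach is approached as far as the arm can. The fingers move at their own pace and stop on an object; grip_n is the grip in N (left out, the last holds). Time passes only in rows, so rows that do not move let the fingers close. The tool returns the time, the measured TCP pose, the force, the opening and the grip force at its end. only (a regular expression) keeps the lines of the reply that match it, lines (a string "A,B") keeps lines A to B, and quiet returns only ok. Shift and turn numbers lie between -1 and 1, and a call with a number outside is refused. Input that does not fit is refused with a message, and nothing moves.
- bot.read_state(): the state, without advancing time (a new reading comes with each control period).
- imaging.capture(name): name is "scene" or "top" or "wrist"; returns the picture (420x560x3 uint8, red, green, blue); there is no depth.
- imaging.calibration(name): a dict with "mtx" (3x3 intrinsics, pixels), "pose" (4x4, takes a point from camera to world coordinates). Camera axes: x right, y down, z forward; pixel columns grow to the right and rows downward; lengths in m; the calibration is good to about 2 mm. The wrist camera is an equidistant fisheye: a pixel r from the principal point sees the ray r / f radians off the axis. A picture is of the moment at which its call begins: read the wrist's pose just before it. calibration takes no time and is no camera call; for the wrist camera it gives the pose at the moment of the call.
- bot.hand_in(): hands the job in; it is judged then, once.
The state is a dict: "time": time; "joint_pos": joint angles; "joint_vel": joint speeds; "joint_efforts": joint torques, N m; "tcp_pos": TCP position; "tool_rot": TCP orientation; "force": force on the tool from outside, world axes, zero at the start; "torque": the same for the moment, N m; "grip_width": finger opening in m; "gripper_force": force on a finger pad.
Only numpy, scipy, OpenCV 4.12 (cv2) and the standard library are available. Lean on these libraries where they do the work, as an engineer would, in place of code of your own. Each camera call takes 0.05 s, during which the arm holds its last target. There are 200 camera calls.

## Working session

There is one attempt and no reset: what is moved stays moved. The work goes in short steps, Python scripts to look and compute and a tool call to move; the robot and the scene stay as the last step left them, time stands still between calls to the robot, and variables do not carry over. Pictures are saved under pics/ and viewed, at most 10 in all, crops included, and the job is handed in when it is done.

```bash
ls; mkdir -p pics
```

Run:
```python
from cell import bot, imaging
import cv2,numpy as np
s=bot.read_state();print(s['time'],s['tcp_pos'],s['tool_rot'],s['grip_width'])
a=imaging.capture("top");b=imaging.capture("scene")
for n,i in(("top",a),("scene",b)):
    cv2.imwrite(f"pics/{n}0.png",i[:,:,::-1]);c=imaging.calibration(n);print(n,np.round(c['mtx'],1).tolist(),np.round(c['pose'],3).tolist())
```

```text
cell.py
pics
0.0 [0.18274844 0.57089148 0.23044216] [-3.13991104e+00  1.68538595e-05  2.83181235e+00] 0.08570805403952542
top [[418.3, 0.0, 281.7], [0.0, 418.3, 209.1], [0.0, 0.0, 1.0]] [[-0.002, -0.988, 0.154, 0.321], [-1.0, 0.001, -0.002, 0.056], [0.002, -0.154, -0.988, 1.119], [0.0, 0.0, 0.0, 1.0]]
scene [[394.2, 0.0, 275.1], [0.0, 394.2, 214.0], [0.0, 0.0, 1.0]] [[0.716, -0.5, 0.488, -0.004], [-0.698, -0.5, 0.512, -0.444], [-0.012, -0.707, -0.707, 0.767], [0.0, 0.0, 0.0, 1.0]]
```

View pics/top0.png

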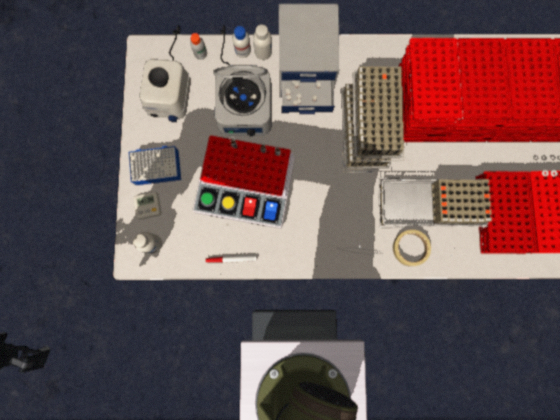

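View pics/scene0.png

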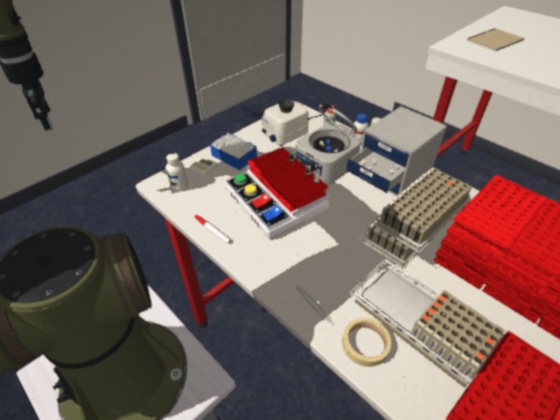

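Top view: green (207,199), yellow (229,203), red (250,206) and blue (271,210) sit in a row, with the rack behind them. Next I measure them in both views.

Create m.py:
```python
import cv2,numpy as np
from cell import bot, imaging
def ray(n,u,v,z):
    c=imaging.calibration(n);d=c['pose'][:3,:3]@np.linalg.inv(c['mtx'])@[u,v,1];o=c['pose'][:3,3]
    return o+d*(z-o[2])/d[2]
```

Run:
```python
from m import *
H={'green':(45,80,.0575),'yellow':(22,33,.0575),'red':(0,8,.057),'blue':(100,125,.057)}
seed={'top':dict(green=(207,199),yellow=(229,203),red=(250,206),blue=(271,210)),
'scene':dict(green=(240,180),yellow=(250,190),red=(262,202),blue=(274,214))}
P={}
for n in('top','scene'):
    im=cv2.imread(f'pics/{n}0.png');h=cv2.cvtColor(im,cv2.COLOR_BGR2HSV)
    for k,(a,b,z) in H.items():
        m=cv2.inRange(h,(a,120,70),(b,255,255))
        if k=='red': m|=cv2.inRange(h,(172,120,70),(180,255,255))
        s=seed[n][k];w=np.zeros_like(m);cv2.circle(w,s,14,255,-1);m&=w
        N,L,st,ce=cv2.connectedComponentsWithStats(m)
        i=1+np.argmin([np.hypot(*(c-s))+ (99 if q[4]<20 else 0) for c,q in zip(ce[1:],st[1:])])
        p=ray(n,*ce[i],z);P[n,k]=p;print(n,k,st[i].tolist(),ce[i].round(1),p.round(4))
    q=np.array([P[n,k] for k in H])
    print('spacing',np.linalg.norm(np.diff(q,axis=0),axis=1).round(4),'yaw',np.arctan2(*(q[0]-q[3])[[0,1]])*-1)
im=cv2.imread('pics/top0.png')[180:230,190:290];im2=cv2.imread('pics/scene0.png')[165:230,225:295]
cv2.imwrite('pics/c.png',np.hstack([cv2.resize(im,(400,300),interpolation=2)*1,cv2.resize(im2,(400,300),interpolation=2)]))
```

```text
top green [201, 192, 12, 12, 112] [206.7 197.8] [0.5163 0.2472 0.0575]
top yellow [222, 196, 13, 13, 130] [227.9 201.8] [0.5056 0.1922 0.0575]
top red [242, 197, 15, 20, 229] [248.9 206.5] [0.4934 0.1381 0.057 ]
top blue [263, 201, 15, 20, 224] [270.2 210.6] [0.4828 0.0832 0.057 ]
spacing [0.056  0.0555 0.0559] yaw -0.20170762020710256
scene green [235, 174, 11, 8, 67] [240.2 177.9] [0.5156 0.2423 0.0575]
scene yellow [245, 183, 12, 11, 99] [250.3 188.4] [0.5057 0.1887 0.0575]
scene red [251, 193, 20, 16, 168] [260.6 200.9] [0.4921 0.1329 0.057 ]
scene blue [263, 205, 20, 16, 171] [272.2 213.3] [0.4816 0.0779 0.057 ]
spacing [0.0545 0.0575 0.0559] yaw -0.20428471142841326
```

View pics/c.png

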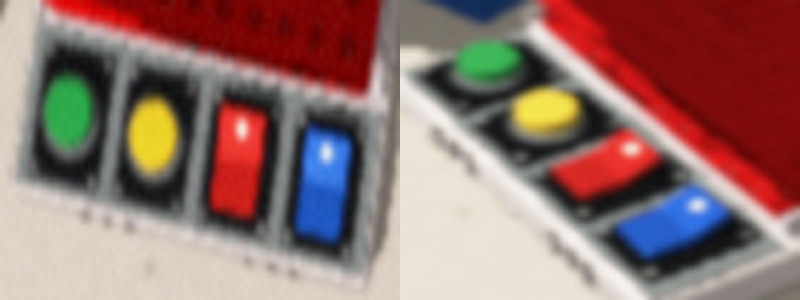

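Both views give the same x and spacing (56 mm) and a yaw of -0.20; y differs by about 4 mm, so I take the mean. The dots are on the far halves, so both rockers are off. Next I work out the tool-axis shifts.

Add to m.py:
```python
from scipy.spatial.transform import Rotation as Ro
T=dict(red=(.506,.133),blue=(.495,.078),green=(.516,.245))
def go(x,y,z,yaw=2.94):
    s=bot.read_state();R=Ro.from_euler('xyz',s['tool_rot']);G=Ro.from_euler('xyz',[np.pi,0,yaw])
    print('rotvec',(R.inv()*G).as_rotvec().round(3),'shift',R.inv().apply(np.array([x,y,z])-s['tcp_pos']).round(4))
```

```bash
python3 -c "
from m import *
go(*T['red'],.16)"
```

```text
rotvec [-0.002 -0.    -0.108] shift [-0.4414 -0.3184  0.071 ]
```

The rows are not in the units I measure in: turns go in shares of 90 degrees. I convert before sending: -0.108 rad is -0.0688.

Emit:
jog_arm --moves '[[[0, 0, -0.0688, -0.22, -0.16, 0, 0], [0, 0, -0.0688, -0.22, -0.16, 0, 0], [0, 0, -0.0688, -0.22, -0.16, 0, 0], [0, 0, -0.0688, -0.441, -0.318, 0, 0], [0, 0, -0.0688, -0.441, -0.318, 0, 0], [0, 0, -0.0688, -0.441, -0.318, 0.04, 0], [0, 0, -0.0688, -0.441, -0.318, 0.07, 0], [0, 0, -0.0688, -0.441, -0.318, 0.07, 0], [0, 0, -0.0688, -0.441, -0.318, 0.07, 0], [0, 0, -0.0688, -0.441, -0.318, 0.07, 0]]]' --grip_n 20

```text
time: 0.93
tcp_pos: [0.4285, 0.2377, 0.1899]
tool_rot: [3.142, -0.0, 2.94]
force: [1.8, 0.4, -0.1]
grip_width: -0.0001
gripper_force: 0.0
```

```bash
python3 -c "
from m import *
go(*T['red'],.1)"
```

```text
rotvec [ 0. -0. -0.] shift [-0.0969 -0.0871  0.0898]
```

Emit:
jog_arm --moves '[[[0, 0, 0, -0.097, -0.087, 0, 0], [0, 0, 0, -0.097, -0.087, 0, 0], [0, 0, 0, -0.097, -0.087, 0.04, 0], [0, 0, 0, -0.097, -0.087, 0.06, 0], [0, 0, 0, -0.097, -0.087, 0.06, 0], [0, 0, 0, -0.097, -0.087, 0.06, 0], [0, 0, 0, -0.097, -0.087, 0.06, 0]]]'

```text
time: 1.52
tcp_pos: [0.5051, 0.1353, 0.1308]
tool_rot: [3.141, -0.001, 2.94]
force: [-0.3, -0.3, 0.1]
grip_width: 0.0001
gripper_force: 0.0
```

Run:
```python
from m import *
go(*T['red'],.08)
cv2.imwrite('pics/w1.png',imaging.capture('wrist')[:,:,::-1]);cv2.imwrite('pics/t1.png',cv2.resize(imaging.capture('top')[150:240,170:300,::-1],(780,540)))
```

```text
rotvec [ 0.    -0.001 -0.   ] shift [-0.0013 -0.0021  0.0507]
```

View pics/w1.png

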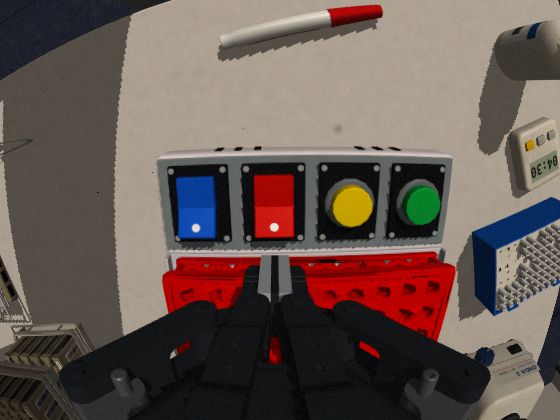

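Wrist view: blue dot at (196,228), red dot at (274,227), yellow key at (350,204) and green key at (418,205). I'll cast these fisheye rays to refine the positions.

Run:
```python
from m import *
c=imaging.calibration('wrist');K=c['mtx'];M=c['pose']
im=cv2.imread('pics/w1.png');h=cv2.cvtColor(im,cv2.COLOR_BGR2HSV)
def fr(u,v,z):
    d=np.array([(u-K[0,2])/K[0,0],(v-K[1,2])/K[1,1]]);t=np.hypot(*d)
    r=M[:3,:3]@np.r_[np.sin(t)*d/t,np.cos(t)];return (M[:3,3]+r*(z-M[2,3])/r[2]).round(4)
for n,u,v,z in(('blue dot',196,228,.06),('red dot',274,227,.06),('red nearedge',273,174,.054),('blue nearedge',196,177,.054)):print(n,fr(u,v,z))
for n,a,b in(('yellow',22,33),('green',45,80)):
    m=cv2.inRange(h,(a,120,70),(b,255,255));m[:, :310]=0;m[:170]=0;m[240:]=0;m[:,450:]=0
    x,y=np.mean(np.argwhere(m)[:,::-1],0);print(n,x,y,fr(x,y,.0575))
```

```text
blue dot [0.4995 0.0803 0.06  ]
red dot [0.5097 0.1352 0.06  ]
red nearedge [0.4737 0.1419 0.054 ]
blue nearedge [0.4645 0.0886 0.054 ]
yellow 351.33576642335765 205.4043795620438 [0.5058 0.1919 0.0575]
green 422.47740112994353 204.62241054613935 [0.5162 0.2471 0.0575]
```

Emit:
jog_arm --moves '[[[0, 0, 0, -0.003, 0, 0.03, 0], [0, 0, 0, -0.003, 0, 0.055, 0], [0, 0, 0, -0.003, 0, 0.06, 0], [0, 0, 0, -0.003, 0, 0.06, 0], [0, 0, 0, -0.003, 0, 0.06, 0]]]'

```text
time: 2.03
tcp_pos: [0.5087, 0.1351, 0.0716]
tool_rot: [3.141, 0.001, 2.941]
force: [0.5, 0.1, 0.4]
grip_width: 0.0002
gripper_force: 0.0
```

```bash
python3 -c "
from m import *
go(.508,.1345,.053)"
```

```text
rotvec [0.    0.001 0.001] shift [ 0.0006 -0.0007  0.0186]
```

Emit:
jog_arm --moves '[[[0, 0, 0, 0, 0, 0.006, 0], [0, 0, 0, 0, 0, 0.01, 0], [0, 0, 0, 0, 0, 0.013, 0], [0, 0, 0, 0, 0, 0.016, 0], [0, 0, 0, 0, 0, 0.018, 0], [0, 0, 0, 0, 0, 0.018, 0], [0, 0, 0, 0, 0, 0.018, 0]]]'

```text
time: 2.62
tcp_pos: [0.51, 0.1346, 0.0539]
tool_rot: [3.14, 0.003, 2.94]
force: [1.4, -0.3, 12.5]
grip_width: -0.0004
gripper_force: 6.0
```

Contact at z=0.0539 with 12.5 N, which is the "fully on" height. I'll lift, move one pitch over to blue, and check red in the wrist image.

Emit:
jog_arm --moves '[[[0, 0, 0, 0, 0, 0.001, 0], [0, 0, 0, 0, 0, -0.03, 0], [0, 0, 0, 0, 0, -0.04, 0], [0, 0, 0, 0, -0.03, -0.04, 0], [0, 0, 0, 0, -0.0555, -0.04, 0], [0, 0, 0, 0, -0.0555, -0.04, 0], [0, 0, 0, 0, -0.0555, -0.04, 0]]]'

```text
time: 3.2
tcp_pos: [0.4962, 0.0791, 0.092]
tool_rot: [-3.141, -0.002, 2.938]
force: [0.4, 0.6, -1.0]
grip_width: -0.0
gripper_force: 0.0
```

Run:
```python
from m import *
go(.497,.0795,.053)
cv2.imwrite('pics/w2.png',imaging.capture('wrist')[:,:,::-1])
```

```text
rotvec [-0.    -0.002 -0.002] shift [-0.0008  0.0006  0.039 ]
```

View pics/w2.png

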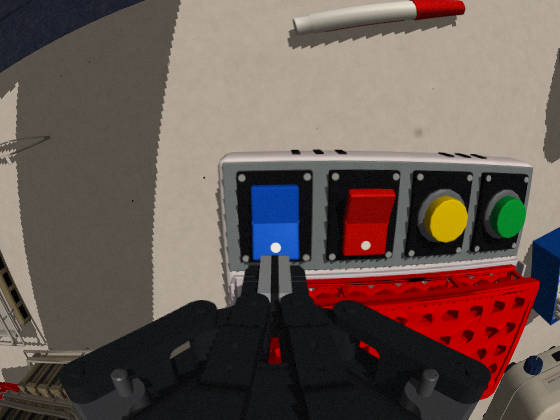

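Red (365,220) has flipped: the near half stands up and the dot half lies level. Blue (275,220) is still off and under the tool line, so I press it.

Emit:
jog_arm --moves '[[[0, 0, 0, -0.001, 0, 0.02, 0], [0, 0, 0, -0.001, 0, 0.026, 0], [0, 0, 0, -0.001, 0, 0.03, 0], [0, 0, 0, -0.001, 0, 0.033, 0], [0, 0, 0, -0.001, 0, 0.036, 0], [0, 0, 0, -0.001, 0, 0.039, 0], [0, 0, 0, -0.001, 0, 0.039, 0], [0, 0, 0, -0.001, 0, 0.039, 0]]]'

```text
time: 3.92
tcp_pos: [0.4994, 0.0801, 0.054]
tool_rot: [3.141, 0.002, 2.94]
force: [2.5, -0.7, 4.0]
grip_width: -0.0001
gripper_force: 1.9
```

Emit:
jog_arm --moves '[[[0, 0, 0, 0, 0, 0.001, 0], [0, 0, 0, 0, 0, 0.002, 0], [0, 0, 0, 0, 0, 0.002, 0]]]'

```text
time: 4.17
tcp_pos: [0.4995, 0.0801, 0.0538]
tool_rot: [3.14, 0.003, 2.94]
force: [-4.2, -1.1, 22.4]
grip_width: 0.0
gripper_force: 11.2
```

Emit:
jog_arm --moves '[[[0, 0, 0, 0, 0, -0.03, 0], [0, 0, 0, 0, 0, -0.05, 0], [0, 0, 0, 0.014, 0.04, -0.05, 0], [0, 0, 0, 0.014, 0.08, -0.05, 0], [0, 0, 0, 0.014, 0.12, -0.05, 0], [0, 0, 0, 0.014, 0.16, -0.05, 0], [0, 0, 0, 0.014, 0.166, -0.05, 0], [0, 0, 0, 0.014, 0.166, -0.05, 0], [0, 0, 0, 0.014, 0.166, -0.05, 0]]]'

```text
time: 4.92
tcp_pos: [0.5165, 0.2448, 0.1005]
tool_rot: [-3.14, -0.002, 2.941]
force: [0.5, -0.3, -0.3]
grip_width: 0.0002
gripper_force: 0.0
```

Run:
```python
from m import *
go(.516,.246,.051)
cv2.imwrite('pics/w3.png',imaging.capture('wrist')[:,:,::-1])
```

```text
rotvec [-0.002 -0.002  0.001] shift [0.0006 0.0011 0.0495]
```

View pics/w3.png

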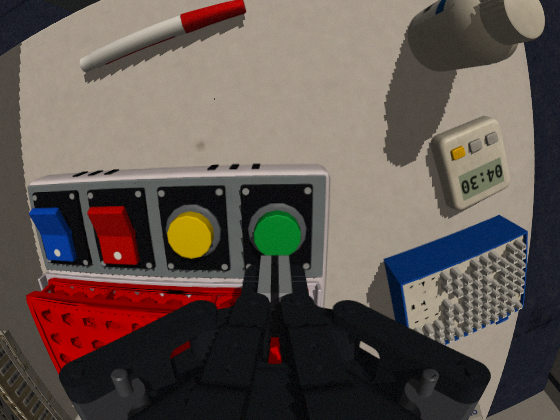

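Both rockers, blue (53,235) and red (115,237), are flipped alike. Green (277,232) is under the tool, so I press it.

Emit:
jog_arm --moves '[[[0, 0, 0, 0, 0.001, 0.03, 0], [0, 0, 0, 0, 0.001, 0.038, 0], [0, 0, 0, 0, 0.001, 0.043, 0], [0, 0, 0, 0, 0.001, 0.046, 0], [0, 0, 0, 0, 0.001, 0.049, 0], [0, 0, 0, 0, 0.001, 0.05, 0], [0, 0, 0, 0, 0.001, 0.05, 0], [0, 0, 0, 0, 0.001, 0.05, 0]]]'

```text
time: 5.63
tcp_pos: [0.5184, 0.246, 0.0521]
tool_rot: [3.142, 0.001, 2.94]
force: [-1.1, -2.1, 3.7]
grip_width: 0.0001
gripper_force: 1.8
```

Nearly down (0.0521), so I go a little deeper, hold, and lift clear.

Emit:
jog_arm --moves '[[[0, 0, 0, 0, 0, 0.001, 0], [0, 0, 0, 0, 0, 0.002, 0], [0, 0, 0, 0, 0, 0.002, 0], [0, 0, 0, 0, 0, 0.002, 0]]]'

```text
time: 5.97
tcp_pos: [0.5186, 0.2463, 0.0513]
tool_rot: [3.141, 0.002, 2.94]
force: [-4.7, -4.4, 15.8]
grip_width: -0.0001
gripper_force: 7.9
```

Emit:
jog_arm --moves '[[[0, 0, 0, 0, 0, -0.03, 0], [0, 0, 0, 0, 0, -0.07, 0], [0, 0, 0, 0.03, 0, -0.1, 0], [0, 0, 0, 0.03, 0, -0.12, 0], [0, 0, 0, 0.03, 0, -0.12, 0], [0, 0, 0, 0.03, 0, -0.12, 0]]]'

```text
time: 6.47
tcp_pos: [0.49, 0.2534, 0.1711]
tool_rot: [3.138, 0.003, 2.941]
force: [-0.2, 0.2, -0.3]
grip_width: -0.0
gripper_force: 0.0
```

Run:
```python
from m import *
cv2.imwrite('pics/w4.png',imaging.capture('wrist')[:,:,::-1])
```

```text
(no output)
```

View pics/w4.png

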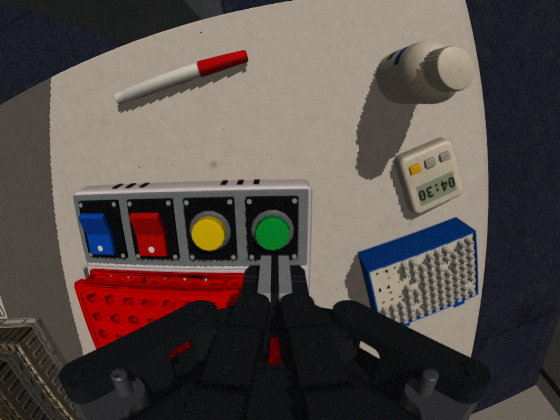

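Blue (98,235) and red (150,235) are both on, green (272,232) is back up, yellow is untouched, and the loose things haven't moved.

```bash
python3 -c "
from cell import bot, imaging
print(bot.hand_in())"
```

```text
the job is handed in; nothing more can be done
None
```

The job is handed in: red rocker on, blue rocker on, then the green key pressed fully down and released, in that order, with the yellow key and the loose things untouched (about 6.5 s of robot time; the hand-in gave no verdict).

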